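# Clear the fuse hatch and pop it open

## Task

The roll of tape was left on the sprung hatch of the fuse box. Without picking it up, push it sideways with your fingertips right off the hatch on to the rimmed deck beside it; then press the ribbed front end of the hatch down once, so that its push-push latch lets go, take your hand away and let the hatch spring up by itself. Do not push it back down; wait to see that it stays open, with the roll still lying on the deck and the other things on the bench left where they are.

Things in the scene. Friction and masses are not known exactly. Their poses are not given: they have to be found in the camera images.
- fuse_box: Grey box fixed to the bench, 170 (x) by 260 (y) by 70 mm; origin at the centre of its underside, front (-x) to the robot. Its +y half has the bare steel hatch: top at z = 70 mm, x -83 to +62, y +6 to +116. Its -y half is the painted deck: z = 68.5 mm, y -124 to 0, x -79 to +79, with a 5 mm rim on three sides, none towards the hatch, so that things slide across.
- tape_roll: White roll of tape lying flat, a ring 68 mm in diameter and 24 mm high with an open middle, about 60 g; origin at the centre of its underside, z up. Starts on the hatch behind the ribbed pad. It lies clear of the hatch when its centre is past y = -30 mm in the box's frame.
- hatch (a joint): Hatch angle (rad); hinge along the box's y at its x = +62 mm (far edge). 0: shut, latched. Negative: pressed in, against 4 to 5 N at the pad; the latch lets go past -0.055 (7 mm down at the pad), stop at -0.072 (9 mm). Let go, a damped spring lifts it in about 2 s to its open stop, 1.25, and keeps it there. Pushed fully down again it would latch shut.
- hatch_pad (a point): Centre of the black ribbed thumb pad (22 by 44 mm) on top of the hatch near its front edge, 124 mm from the hinge; at x = -62, y = +61, z = 70 mm of the box's frame while the hatch is shut. It moves with the hatch.
- brass_fitting: Brass hexagonal fitting, 24 mm wide and 42 mm high, standing on the bench near the box's front left corner; origin at its underside. To be left alone.
- nut: Rusty hexagonal nut, 30 mm wide and 14 mm high, on the bench near the box's front right corner; to be left alone.
- spanner: Dark spanner, 171 mm long and 8 mm thick, lying on the bench in front of the box; to be left alone.
- screwdriver: Screwdriver with a yellow handle, 189 mm long and 26 mm thick, lying on the bench beside the hatch end (+y) of the box; to be left alone.
- glue_bottle: Yellow glue bottle with a red spout, 138 mm high, standing behind the deck end of the box; to be left alone.
- tin: Metal tin, 73 mm in diameter and 88 mm high, standing behind the hatch end of the box; to be left alone.

How it is judged:
On the way, in this order (a step that is already met when the one before it is completed fails the run):
1. the roll lies clear of the hatch, on the deck, with the hatch still shut (y of tape_roll in the frame of fuse_box between -0.105 and -0.029 m and x of tape_roll in the frame of fuse_box between -0.062 and 0.062 m and z of tape_roll in the frame of fuse_box between 0.064 and 0.074 m and angle between tape_roll's own z axis and vertical below 0.12 rad and linear speed of tape_roll below 0.03 m/s and value of joint hatch below 0.03 rad), for 0.2 s.
2. the hatch is pressed in at its front end (value of joint hatch below -0.04 rad), for 0.03 s.
3. the hatch has sprung open and stays open for a second (value of joint hatch above 1.1 rad), for 1 s.
At the end, for the whole second after the job is handed in: The hatch stands open (joint above 1.1 rad) and still; the roll lies flat and at rest on the deck, its centre between 29 and 105 mm to the deck side of the box's middle line (y of tape_roll in the frame of fuse_box between -0.105 and -0.029 m and x of tape_roll in the frame of fuse_box between -0.062 and 0.062 m and z of tape_roll in the frame of fuse_box between 0.064 and 0.074 m and angle between tape_roll's own z axis and vertical below 0.12 rad and linear speed of tape_roll below 0.03 m/s and value of joint hatch above 1.1 rad and velocity of joint hatch between -0.1 and 0.1 rad/s); the robot touches nothing.
It fails at once if the roll is lifted or carried (more than 8 mm above the hatch), or knocked off the box (z of tape_roll in the frame of fuse_box above 0.078 m or z of tape_roll in the frame of fuse_box below 0.05 m).
It fails at once if the hatch opens with the roll still on it (value of joint hatch above 0.06 rad and y of tape_roll in the frame of fuse_box above -0.025 m).
It fails at once if the open hatch is pushed back down (value of joint hatch between 0.1 and 1.1 rad and velocity of joint hatch below -0.2 rad/s).
It fails at once if another thing on the bench is moved by more than 25 mm (distance of any of brass_fitting, nut, spanner, screwdriver, glue_bottle, tin from where it was at the start of the episode above 0.025 m).
It also fails if it takes over 38 s, if anything falls off the work surface, if the arm or the gripper's body presses on something with over 40 N, if the wrist force passes 120 N, or if a joint passes its speed limit or range.

## Robot

A 6-joint arm with a two-finger parallel gripper is mounted at the origin on a cart in front of the work surface, level with it; the furniture and walls round the work are solid. World frame = base frame: x ahead of the robot, y to its left, z up, the work surface at z = 0. Lengths are in m, angles in rad, forces in N, time in s.
With the tool pointing down it reaches from about 0.425 to 0.95 m from the base axis. Payload 3.5 kg.
Tool frame: the origin (TCP) lies on the centre line of the jaws, within the pads' length; the fingertips stand 8 mm ahead of it and the grasp point (between the pads) lies 11 mm behind it; z points along the fingers, y is the line along which they close (so a half turn about z gives the same grasp; the last joint's range is limited). The gripper opens to 85 mm and grips with 20 to 120 N. Pads are 22 mm wide; open, the fingers measure 114 mm over their backs; the gripper's body (76 mm by 85 mm) begins 54 mm behind the grasp point. The pads swing forward as they close: fully open they stand 13 mm farther back than shut.
Start: joints at [-1.264, 0.286, 1.577, -0, 1.279, -0.15], TCP at [0.298, -0.606, 0.239] pointing down, gripper open.
Joint ranges: [-2.77, 2.77], [-0.9, 2.22], [0.21, 2.48], [-1.53, 4.67], [0.24, 2.81], [-2.84, 2.84]. Speed limits (rad/s): [2.79, 2.79, 3.14, 3.14, 3.14, 3.14].

## Interface

Orientations are given as a unit quaternion [x, y, z, w].
In Python, from plant import ctrl gives the robot as it stands. The module is installed in compiled form; this text tells all that it offers.
- The arm moves only by the tool send_rows, never from a script. Its argument "steps" is a list of rows, each a list of 5 numbers: the shift along the tool's x, y, z in m, then the turn about the tool's z in degrees, then the opening, from -1 (shut) to 1 (fully open). A call has 1 to 12 rows; each row is the pose to reach, as a shift and turn from the pose commanded when the call began, along the tool's axes at that moment; what a row does not reach only later rows make up. A row lasts 1/10 s, in which the tool goes at most 50 mm and 8.59 degrees, less where a joint would pass 70% of its speed; a pose out of reach is approached as far as the arm can. A call with a gripper value outside its range is refused whole. The fingers move at their own pace and stop on an object; "squeeze" is the grip in N (left out, the last holds). Time passes only in rows, so rows that repeat a pose let the fingers close. It gives the time, the measured TCP pose, the force, the opening and the grip force at its end, in the units of the state.
- ctrl.get_state(): the state, without advancing time (a new reading comes with each control period).
- ctrl.read_camera(name): name is "scene" or "top" or "wrist"; returns the picture (384x512x3 uint8, red, green, blue); there is no depth.
- ctrl.calibration(name): a dict with "intrinsics" (3x3 intrinsics, pixels), "extrinsics" (4x4, takes a point from world to camera coordinates); the wrist camera has in their place "tool_from_camera" (4x4, takes a point from camera to tool coordinates, whose origin is the TCP and whose axes are the flange's). Camera axes: x right, y up, looking along -z (the intrinsics and any distortion apply to the point x, -y, -z); pixel columns grow to the right and rows downward; lengths in m; the calibration is good to about 2 mm. A picture is of the moment at which its call begins: read the wrist's pose just before it. calibration takes no time and is no camera call.
- ctrl.sign_off(): hands the job in; it is judged then, once.
The state is a dict: "time": time; "qpos": joint angles; "dq": joint speeds; "joint_efforts": joint torques, N m; "eef_pos": TCP position; "tcp_rot": TCP orientation; "contact_force": force on the tool from outside, world axes, zero at the start; "wrist_torque": the same for the moment, N m; "opening": opening from 0.0 (shut) to 1.0 (fully open); "finger_force": force on a finger pad.
Only numpy, scipy, OpenCV 4.12 (cv2) and the standard library are available. Lean on these libraries where they do the work, as an engineer would, in place of code of your own. Each camera call takes 0.05 s, during which the arm holds its last target. There are 200 camera calls.

## Working session

There is one attempt and no reset: what is moved stays moved. The work goes in short steps, Python scripts to look and compute and a tool call to move; the robot and the scene stay as the last step left them, time stands still between calls to the robot, and variables do not carry over. Pictures are saved under pics/ and viewed, at most 10 in all, crops included, and the job is handed in when it is done.

Besides the shell and the picture viewer there is one more tool, called by a JSON object that holds its "method" and its "body". send_rows: Moves the arm, as the interface text tells. Its arguments: {"type":"object","properties":{"steps":{"type":"array","items":{"type":"array","items":{"type":"number"}}},"squeeze":{"type":"number"}},"required":["steps"]}

```bash
mkdir -p pics
python3 - <<'E'
from plant import ctrl
import cv2,numpy as np
s=ctrl.get_state();print(s)
for n in("top","scene"):
    im=ctrl.read_camera(n);cv2.imwrite(f"pics/{n}0.png",im[:,:,::-1])
    c=ctrl.calibration(n);print(n,{k:np.round(v,4).tolist() if not isinstance(v,str) else v for k,v in c.items()})
E
```

```text
{'time': 0.0, 'qpos': array([-1.26398084e+00,  2.87188174e-01,  1.57818789e+00, -1.13728969e-05,
        1.27861111e+00, -1.49996469e-01]), 'dq': array([-0.00149529, -0.00041034,  0.00045674,  0.00064729,  0.00015336,
       -0.00097397]), 'joint_efforts': array([-5.10315749e-04, -4.05983806e+01, -2.92623907e+01, -1.07672797e-04,
        5.77607731e-03,  2.07012767e-07]), 'eef_pos': array([ 0.29756419, -0.60515192,  0.23792626]), 'tcp_rot': array([ 9.74027488e-01,  2.26426630e-01, -9.92069746e-05, -1.19315279e-03]), 'contact_force': array([ 0.26644841, -0.06564633, -0.78037115]), 'wrist_torque': array([ 0.00415518,  0.01698097, -0.02408446]), 'finger_force': 0.0, 'opening': 1.0049361493168487}
top {'intrinsics': [[379.5014, 0.0, 254.3057], [0.0, 379.5014, 199.056], [0.0, 0.0, 1.0]], 'extrinsics': [[0.0161, -0.9997, 0.0173, 0.0842], [0.9837, 0.0189, 0.1786, -0.5788], [-0.1789, 0.0141, 0.9838, -0.8276], [0.0, 0.0, 0.0, 1.0]]}
scene {'intrinsics': [[421.7515, 0.0, 254.1031], [0.0, 421.7515, 193.1211], [0.0, 0.0, 1.0]], 'extrinsics': [[-0.8733, -0.4871, 0.0046, 0.5827], [0.3391, -0.6011, 0.7236, -0.188], [-0.3497, 0.6335, 0.6902, -0.8064], [0.0, 0.0, 0.0, 1.0]]}
```

View pics/top0.png

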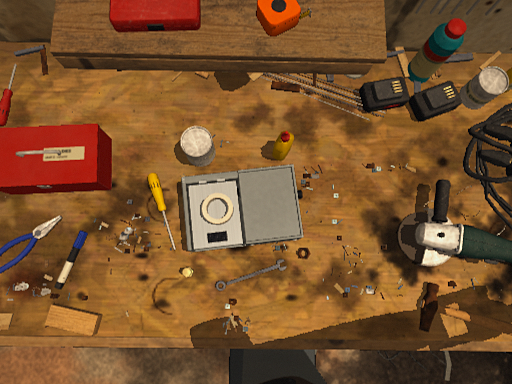

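View pics/scene0.png

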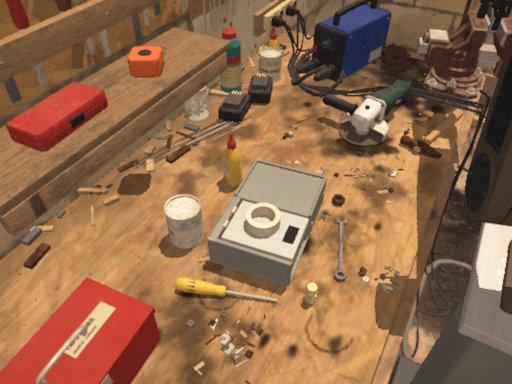

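Top view: roll at about (217,208), pad (217,237), deck to the right up to x≈300. The box is turned by a few degrees, with the nut at (302,253) and the spanner in front.

```bash
cat > h.py <<'E'
import numpy as np,cv2
from plant import ctrl
def ray(n,uv,z):
    c=ctrl.calibration(n);K=np.array(c["intrinsics"]);E=np.array(c["extrinsics"])
    p=np.linalg.solve(K,[uv[0],uv[1],1]);d=E[:3,:3].T@(p*[1,-1,-1]);o=-E[:3,:3].T@E[:3,3]
    return o+d*(z-o[2])/d[2]
def blob(mask,box):
    x0,y0,x1,y1=box;m=np.zeros_like(mask);m[y0:y1,x0:x1]=mask[y0:y1,x0:x1]
    return max(cv2.findContours(m,cv2.RETR_EXTERNAL,cv2.CHAIN_APPROX_NONE)[0],key=cv2.contourArea)
E
python3 - <<'E'
from h import *
print([k for k in ctrl.calibration("top")])
im=cv2.imread("pics/top0.png");hsv=cv2.cvtColor(im,cv2.COLOR_BGR2HSV)
g=im.max(2)
print("roll/hatch px",im[208,203],im[190,230],im[237,217],im[200,270],im[245,270])
pad=blob((g<60).astype(np.uint8),(203,228,232,246));M=cv2.moments(pad);uv=(M['m10']/M['m00'],M['m01']/M['m00'])
print("pad",uv,ray("top",uv,.07),cv2.minAreaRect(pad))
ro=blob(((hsv[...,2]>190)&(hsv[...,1]>35)).astype(np.uint8),(190,185,245,230))
P=np.array([ray("top",p[0],.094)[:2] for p in ro])
(c,r)=cv2.minEnclosingCircle(P.astype(np.float32));print("roll",c,r,len(ro),cv2.boundingRect(ro))
cv2.imwrite("pics/crop1.png",cv2.resize(im[155:260,175:310],None,fx=5.7,fy=5.7,interpolation=cv2.INTER_CUBIC))
E
```

```text
['intrinsics', 'extrinsics']
roll/hatch px [166 216 239] [164 188 202] [49 51 57] [115 134 146] [ 43 105 157]
pad (216.80597014925374, 236.55223880597015) [0.48751936 0.17662679 0.07      ] ((216.75387573242188, 236.53079223632812), (8.434361457824707, 18.729244232177734), 82.87498474121094)
roll (0.5483030676841736, 0.18119272589683533) 0.07241389900445938 179 (190, 185, 51, 45)
```

View pics/crop1.png

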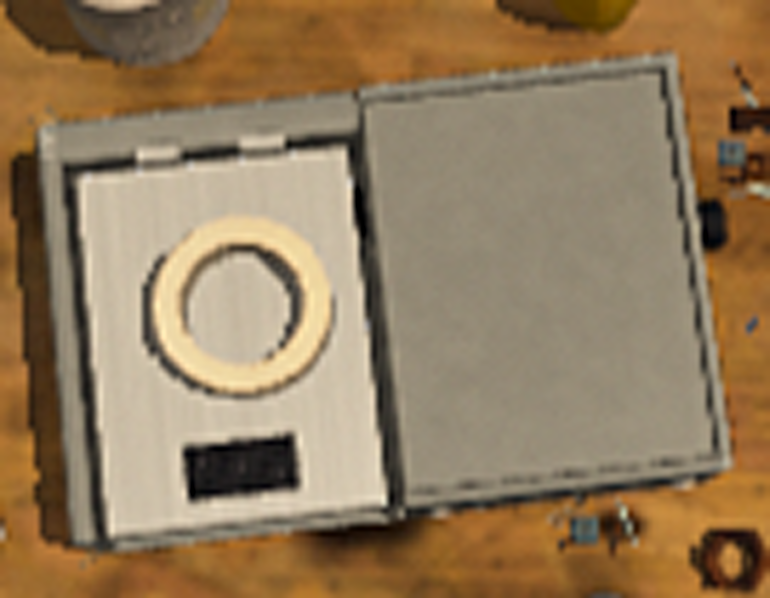

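The crop shows hatch corners (75,170), (350,147), (388,505), (105,538), outer box rim corners (38,130), (675,58), (732,465), (75,545), and the roll circle centred at (242,306) with radius about 91.

Run:
```python
from h import *
f=lambda u,v,z:ray("top",((u+.5)/5.7+174.5,(v+.5)/5.7+154.5),z)[:2]
# model points box frame -> measured
mod=[(62,116),(62,6),(-83,6),(-83,116),(-62,61),(85,130),(85,-130),(-85,-130)]
px=[(75,170,.07),(350,147,.07),(388,505,.07),(105,538,.07),(241,466,.07),(38,130,.07),(675,58,.0735),(732,465,.0735)]
A=np.array(mod)/1000;B=np.array([f(*p) for p in px])
a0,b0=A.mean(0),B.mean(0);U,S,V=np.linalg.svd((A-a0).T@(B-b0));R=(U@V).T
yaw=np.arctan2(R[1,0],R[0,0]);t=b0-R@a0
print("yaw deg",np.degrees(yaw),"t",t,"res mm",((A@R.T+t-B)*1000).round(1).tolist())
roll=f(242,306,.094);print("roll",roll,"r",[np.linalg.norm(f(*q,.094)-roll) for q in((152,306),(332,306),(242,215),(242,397))],"box",R.T@(roll-t))
s=ctrl.get_state();from scipy.spatial.transform import Rotation as Ro
T=Ro.from_quat(s["tcp_rot"]).as_matrix();print(T.round(3),s["eef_pos"])
np.savez("box.npz",R=R,t=t)
for n,(u,v) in dict(bottle=(284,150),tin=(198,160),nut=(303,253)).items(): print(n,R.T@(ray("top",(u,v),.03)[:2]-t))
```

```text
yaw deg 7.4622086891933685 t [0.55638272 0.12382442] res mm [[-2.0, 0.3], [0.7, 0.6], [-0.5, 0.1], [-0.2, -0.1], [-1.0, -0.2], [2.9, 1.6], [2.5, -1.1], [-2.5, -1.2]]
roll [0.54738317 0.17620978] r [np.float64(0.034478607274637744), np.float64(0.034528652258776514), np.float64(0.03563123126369179), np.float64(0.03509425177202736)] box [-0.00211993  0.05311049]
[[ 0.897  0.441 -0.001]
 [ 0.441 -0.897  0.002]
 [ 0.    -0.002 -1.   ]] [ 0.29758211 -0.6052129   0.23804389]
bottle [ 0.13318887 -0.11837026]
tin [0.13081393 0.09139646]
nut [-0.11818354 -0.13046648]
```

{"method": "send_rows", "body": {"steps": [[0.378,-0.265,0,-71.2,0.06],[0.378,-0.265,0,-71.2,0.06],[0.378,-0.265,0,-71.2,0.06],[0.378,-0.265,0,-71.2,0.06],[0.378,-0.265,0,-71.2,0.06],[0.378,-0.265,0,-71.2,0.06],[0.378,-0.265,0,-71.2,0.06],[0.378,-0.265,0,-71.2,0.06],[0.378,-0.265,0,-71.2,0.06],[0.378,-0.265,0,-71.2,0.06],[0.378,-0.265,0,-71.2,0.06],[0.378,-0.265,0,-71.2,0.06]]}}

```text
time: 1.3
eef_pos: [0.5197, -0.2018, 0.239]
tcp_rot: [0.66, 0.751, -0.0, -0.0]
contact_force: [0.1, 0.1, 0.2]
opening: 0.532
finger_force: 0.0
```

```bash
cat >> h.py <<'E'
from scipy.spatial.transform import Rotation as Ro
def go(bx,by,z):
    b=np.load("box.npz");s=ctrl.get_state();T=Ro.from_quat(s["tcp_rot"]).as_matrix();p=s["eef_pos"]
    w=np.append(b["R"]@[bx,by]+b["t"],z);ty=T[:2,1]@b["R"]
    print("t",s["time"],"box",(b["R"].T@(p[:2]-b["t"])).round(4),"z",p[2].round(4),"shift",(T.T@(w-p)).round(4),"tooly-boxx deg",np.degrees(np.arctan2(ty[1],ty[0])).round(2),"tilt",T[:,2].round(4),"op",s["opening"],"F",s["contact_force"].round(2))
E
python3 -c "
from h import *
go(-.002,.112,.15);go(-.002,.112,.082)"
```

```text
t 1.3 box [-0.0787 -0.3181] z 0.239 shift [0.4303 0.0759 0.0888] tooly-boxx deg -0.11 tilt [-9.e-04 -3.e-04 -1.e+00] op 0.5318275366031935 F [0.11 0.12 0.23]
t 1.3 box [-0.0787 -0.3181] z 0.239 shift [0.4303 0.076  0.1568] tooly-boxx deg -0.11 tilt [-9.e-04 -3.e-04 -1.e+00] op 0.5318275366031935 F [0.11 0.12 0.23]
```

{"method": "send_rows", "body": {"steps": [[0.43,0.076,0,0,0.06],[0.43,0.076,0,0,0.06],[0.43,0.076,0,0,0.06],[0.43,0.076,0,0,0.06],[0.43,0.076,0,0,0.06],[0.43,0.076,0,0,0.06],[0.43,0.076,0,0,0.06],[0.43,0.076,0,0,0.06],[0.43,0.076,0,0,0.06],[0.43,0.076,0.05,0,0.06],[0.43,0.076,0.1,0,0.06],[0.43,0.076,0.12,0,0.06]]}}

```text
time: 2.5
eef_pos: [0.5377, 0.2324, 0.1135]
tcp_rot: [0.661, 0.75, -0.004, -0.002]
contact_force: [-0.6, -0.1, -0.2]
opening: 0.533
finger_force: 0.0
```

```bash
python3 -c "
from h import *
go(-.002,.112,.082)
a=ctrl.read_camera('wrist');b=ctrl.read_camera('scene')[130:320,180:360]
cv2.imwrite('pics/w1.png',np.hstack([cv2.resize(a,(400,300)),cv2.resize(b,(284,300))])[:,:,::-1])"
```

```text
t 2.5 box [-0.0044  0.1101] z 0.1135 shift [0.0019 0.0027 0.0314] tooly-boxx deg -0.22 tilt [-0.0087 -0.0027 -1.    ] op 0.5328287702302077 F [-0.59 -0.11 -0.2 ]
```

View pics/w1.png

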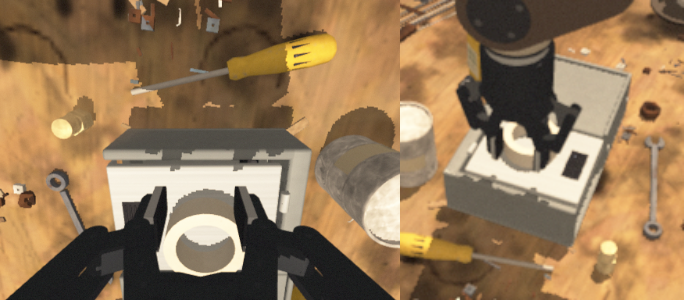

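The wrist view shows the ring (205,245) centred between the two fingertips and behind them on the deck side. The scene view agrees. I'll go down and push.

{"method": "send_rows", "body": {"steps": [[0.002,0.002,0.015,0,0.06],[0.002,0.002,0.026,0,0.06],[0.002,0.002,0.031,0,0.06],[0.002,0.002,0.031,0,0.06]]}}

```text
time: 3.0
eef_pos: [0.542, 0.237, 0.0881]
tcp_rot: [0.66, 0.751, -0.0, -0.0]
contact_force: [-0.2, -0.1, -0.5]
opening: 0.532
finger_force: 0.0
```

```bash
python3 -c "
from h import *
go(-.002,-.018,.082)
a=ctrl.read_camera('wrist');b=ctrl.read_camera('scene')[130:320,180:360]
cv2.imwrite('pics/w2.png',np.hstack([cv2.resize(a,(400,300)),cv2.resize(b,(284,300))])[:,:,::-1])"
```

```text
t 3.0 box [0.0004 0.1141] z 0.0881 shift [-0.1321 -0.0022  0.0061] tooly-boxx deg -0.1 tilt [-5.e-04 -2.e-04 -1.e+00] op 0.5321456517440014 F [-0.17 -0.06 -0.53]
```

View pics/w2.png

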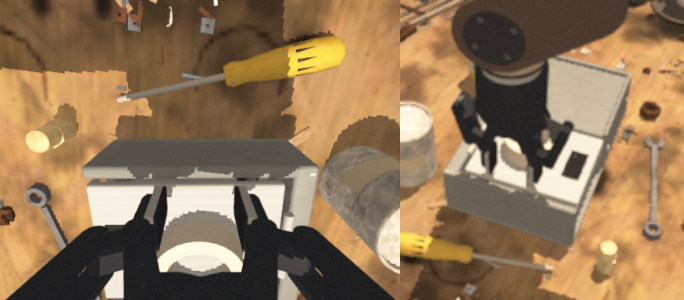

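{"method": "send_rows", "body": {"steps": [[0,-0.002,0.006,0,0.06],[0,-0.002,0.006,0,0.06],[-0.01,-0.002,0.006,0,0.06],[-0.016,-0.002,0.006,0,0.06],[-0.02,-0.002,0.006,0,0.06],[-0.024,-0.002,0.006,0,0.06],[-0.028,-0.002,0.006,0,0.06],[-0.034,-0.002,0.006,0,0.06],[-0.04,-0.002,0.006,0,0.06],[-0.046,-0.002,0.006,0,0.06],[-0.052,-0.002,0.006,0,0.06],[-0.058,-0.002,0.006,0,0.06]]}}

```text
time: 4.3
eef_pos: [0.5476, 0.1789, 0.0824]
tcp_rot: [0.66, 0.751, 0.0, 0.0]
contact_force: [0.3, -0.1, 0.2]
opening: 0.529
finger_force: 0.3
```

```bash
python3 -c "
from h import *
go(-.002,-.021,.082)
a=ctrl.read_camera('wrist');b=ctrl.read_camera('scene')[130:320,180:360]
cv2.imwrite('pics/w3.png',np.hstack([cv2.resize(a,(400,300)),cv2.resize(b,(284,300))])[:,:,::-1])"
```

```text
t 4.3 box [-0.0016  0.0558] z 0.0824 shift [-0.0768 -0.0003  0.0004] tooly-boxx deg -0.09 tilt [ 1.e-04  0.e+00 -1.e+00] op 0.5291494406605844 F [ 0.32 -0.07  0.21]
```

View pics/w3.png

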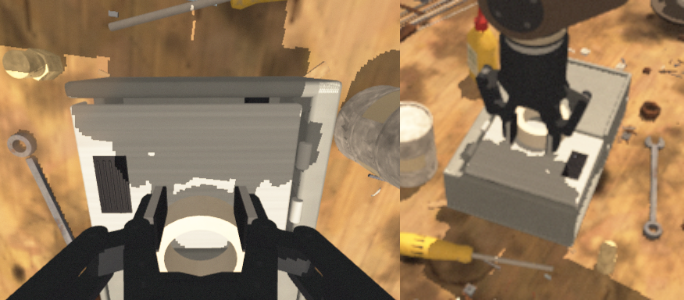

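The roll at (200,245) in the wrist view is moving ahead of the fork, flat and centred, with the pad clear at (110,185). I'll continue.

{"method": "send_rows", "body": {"steps": [[-0.006,0,0,0,0.06],[-0.013,0,0,0,0.06],[-0.02,0,0,0,0.06],[-0.027,0,0,0,0.06],[-0.034,0,0,0,0.06],[-0.041,0,0,0,0.06],[-0.048,0,0,0,0.06],[-0.055,0,0,0,0.06],[-0.062,0,0,0,0.06],[-0.068,0,0,0,0.06],[-0.073,0,0,0,0.06],[-0.077,0,0,0,0.06]]}}

```text
time: 5.6
eef_pos: [0.5574, 0.1026, 0.0823]
tcp_rot: [0.66, 0.751, -0.0, -0.0]
contact_force: [0.2, -0.5, -0.3]
opening: 0.532
finger_force: 0.2
```

{"method": "send_rows", "body": {"steps": [[0.0,0,0,0,0.06],[0.0,0,0,0,0.06],[0.02,0,0,0,0.06],[0.05,0,-0.03,0,0.06],[0.08,-0.02,-0.08,0,-1],[0.1,-0.05,-0.08,0,-1],[0.1,-0.06,-0.08,0,-1],[0.1,-0.06,-0.08,0,-1]]}}

```text
time: 6.4
eef_pos: [0.4837, 0.195, 0.1622]
tcp_rot: [0.659, 0.752, -0.0, 0.0]
contact_force: [-0.4, -0.9, -0.9]
opening: 0.004
finger_force: 0.0
```

```bash
python3 -c "
from h import *
go(-.062,.061,.11)
a=ctrl.read_camera('wrist');c=ctrl.read_camera('top')[155:260,175:310]
cv2.imwrite('pics/w4.png',np.hstack([cv2.resize(a,(400,300)),cv2.resize(c,(386,300))])[:,:,::-1])"
```

```text
t 6.4 box [-0.0629  0.08  ] z 0.1622 shift [-0.019   0.0009  0.0522] tooly-boxx deg 0.03 tilt [-1.e-04 -3.e-04 -1.e+00] op 0.0041889522355147415 F [-0.39 -0.89 -0.95]
```

View pics/w4.png

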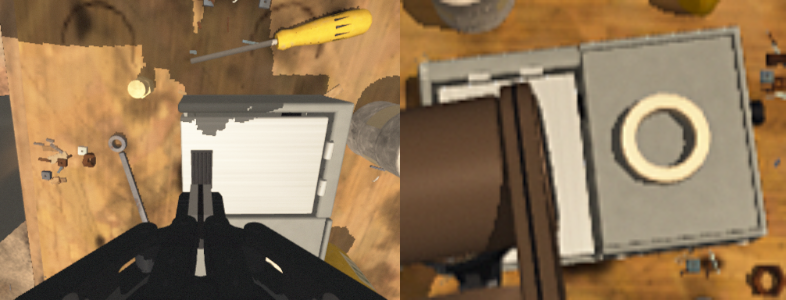

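```bash
python3 -c "
from h import *
b=np.load('box.npz');print('roll',b['R'].T@(ray('top',(264/386*135+174.8,137/300*105+154.8),.0925)[:2]-b['t']))"
```

```text
roll [-0.00187114 -0.0574943 ]
```

{"method": "send_rows", "body": {"steps": [[-0.019,0.001,0.03,0,-1],[-0.019,0.001,0.06,0,-1],[-0.019,0.001,0.075,0,-1],[-0.019,0.001,0.08,0,-1],[-0.019,0.001,0.083,0,-1],[-0.019,0.001,0.086,0,-1],[-0.019,0.001,0.089,0,-1],[-0.019,0.001,0.091,0,-1],[-0.019,0.001,0.091,0,-1]]}}

```text
time: 7.4
eef_pos: [0.4892, 0.1756, 0.0728]
tcp_rot: [0.66, 0.751, 0.0, 0.001]
contact_force: [-2.9, -4.4, 4.7]
opening: -0.002
finger_force: 2.5
```

{"method": "send_rows", "body": {"steps": [[0,0,0.002,0,-1],[0,0,0.004,0,-1],[0,0,0.004,0,-1]]}}

```text
time: 7.7
eef_pos: [0.4894, 0.1756, 0.0699]
tcp_rot: [0.66, 0.751, -0.0, 0.001]
contact_force: [-5.4, -2.6, 8.1]
opening: -0.002
finger_force: 4.1
```

{"method": "send_rows", "body": {"steps": [[0,0,0.002,0,-1],[0,0,0.003,0,-1],[0,0,0.003,0,-1]]}}

```text
time: 8.0
eef_pos: [0.4896, 0.1757, 0.0686]
tcp_rot: [0.66, 0.751, -0.001, 0.0]
contact_force: [-9.7, -4.4, 19.7]
opening: 0.001
finger_force: 10.2
```

The force has jumped to 20 N, so the hatch is at its stop. I'll withdraw up and back.

{"method": "send_rows", "body": {"steps": [[0,-0.01,-0.04,0,-1],[0,-0.03,-0.085,0,-1],[0,-0.05,-0.13,0,-1],[-0.03,-0.06,-0.17,0,-1],[-0.08,-0.06,-0.19,0,-1],[-0.13,-0.06,-0.19,0,-1],[-0.18,-0.06,-0.19,0,-1],[-0.23,-0.06,-0.19,0,-1],[-0.28,-0.06,-0.19,0,-1],[-0.32,-0.06,-0.19,0,-1],[-0.35,-0.06,-0.19,0,-1],[-0.35,-0.06,-0.19,0,-1]]}}

```text
time: 9.2
eef_pos: [0.4746, -0.1827, 0.2554]
tcp_rot: [0.662, 0.75, -0.0, 0.002]
contact_force: [-0.4, 1.2, 0.2]
opening: 0.001
finger_force: 0.0
```

{"method": "send_rows", "body": {"steps": [[0,0,0,0,-1],[0,0,0,0,-1],[0,0,0,0,-1],[0,0,0,0,-1],[0,0,0,0,-1],[0,0,0,0,-1],[0,0,0,0,-1],[0,0,0,0,-1],[0,0,0,0,-1],[0,0,0,0,-1],[0,0,0,0,-1],[0,0,0,0,-1]]}}

```text
time: 10.4
eef_pos: [0.4739, -0.179, 0.2543]
tcp_rot: [0.66, 0.751, 0.0, -0.0]
contact_force: [-0.2, 0.5, 1.1]
opening: 0.004
finger_force: 0.0
```

{"method": "send_rows", "body": {"steps": [[0,0,0,0,-1],[0,0,0,0,-1],[0,0,0,0,-1],[0,0,0,0,-1],[0,0,0,0,-1],[0,0,0,0,-1],[0,0,0,0,-1],[0,0,0,0,-1],[0,0,0,0,-1],[0,0,0,0,-1],[0,0,0,0,-1],[0,0,0,0,-1]]}}

```text
time: 11.6
eef_pos: [0.4739, -0.179, 0.2543]
tcp_rot: [0.66, 0.751, 0.0, 0.0]
contact_force: [-0.0, -0.1, -0.1]
opening: -0.002
finger_force: 0.0
```

{"method": "send_rows", "body": {"steps": [[0,0,0,0,-1],[0,0,0,0,-1],[0,0,0,0,-1],[0,0,0,0,-1],[0,0,0,0,-1],[0,0,0,0,-1],[0,0,0,0,-1],[0,0,0,0,-1],[0,0,0,0,-1],[0,0,0,0,-1],[0,0,0,0,-1],[0,0,0,0,-1]]}}

```text
time: 12.8
eef_pos: [0.4739, -0.1789, 0.2543]
tcp_rot: [0.66, 0.751, 0.0, -0.0]
contact_force: [-0.2, -0.5, -0.7]
opening: -0.002
finger_force: 0.0
```

```bash
python3 -c "
from h import *
a=ctrl.read_camera('scene')[80:330,100:400];c=ctrl.read_camera('top')[130:280,150:330]
cv2.imwrite('pics/w5.png',np.hstack([cv2.resize(a,(400,333)),cv2.resize(c,(400,333))])[:,:,::-1])"
```

```text
(no output)
```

View pics/w5.png

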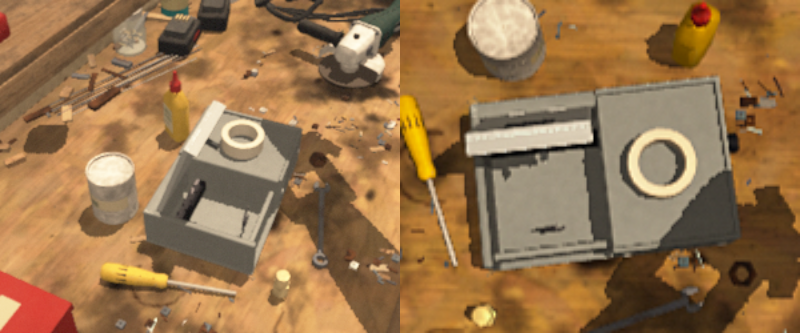

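The hatch stands open (top view, about (530,138)), the roll lies flat on the deck (662,162), and the other things are where they were.

{"method": "send_rows", "body": {"steps": [[0,0,0,0,-1],[0,0,0,0,-1],[0,0,0,0,-1],[0,0,0,0,-1],[0,0,0,0,-1],[0,0,0,0,-1],[0,0,0,0,-1],[0,0,0,0,-1],[0,0,0,0,-1],[0,0,0,0,-1],[0,0,0,0,-1],[0,0,0,0,-1]]}}

```text
time: 14.1
eef_pos: [0.4739, -0.179, 0.2543]
tcp_rot: [0.66, 0.751, -0.0, -0.0]
contact_force: [-0.0, 0.6, 0.4]
opening: -0.001
finger_force: 0.0
```

```bash
python3 -c "
from plant import ctrl
print(ctrl.sign_off())"
```

```text
the job is handed in; nothing more can be done
None
```

The job is handed in at about 14 s, with no verdict returned: the roll lies flat on the deck (about y = -57 mm in the box's frame), the hatch sprang open after one press and was still open in the last pictures, and the other bench items look unmoved.

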